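Square up a stretcher-frame corner

TASK

Fold both flaps of the small carton right back to the outside, take the joiner's square out by its wooden grip, and lay it flat on the joining board inside the corner of the two stretcher bars. Push it firmly into the corner until both of its outer edges bear against the two bars, and finish while still gripping it and pressing it there; leave the bottle, jar and brush alone.

Things in the scene. Friction and masses are not known exactly. Their poses are not given: they have to be found in the camera images.
- carton: small open cardboard carton, fixed to the bench, outer size 160 (its x) by 186 (its y) by 50 mm high, walls and floor 5 mm. Origin at the centre of its underside, z up. Two flaps are hinged along its +y and -y rims, on the outer face of the wall, at height 50 mm.
- flap_left (a joint): flap on the carton's +y rim (156 mm along the rim, 92 mm from hinge to free edge, 3 mm thick cardboard). 0 = closed flat, reaching to the middle of the carton; 1.57 = upright; grows as it swings up and outward, stop at 2.5. It starts ajar and stays where it is left; it takes under 1 N to push. Right back means well past upright, beyond 1.9.
- flap_right (a joint): the same flap, mirrored, on the carton's -y rim: same size, same joint values.
- square_grip (a point): grip centre of the loose joiner's square, which starts flat on the carton's floor: an L of two aluminium legs with an upright wooden grip bar across them, 18 mm thick (along x), 84 mm long (along y), from 10 to 48 mm above the underside. This point is mid-bar, 30 mm above the underside. x points from the grip to the L's outer corner, y along the bar, z up.
- square_corner (a point): outer corner of the square's L, at its underside: 50 mm from the grip centre along x and 30 mm below it. Same axes as square_grip.
- square: the whole square, about 0.25 kg: origin at its underside straight below the grip centre, same axes as square_grip. Legs at 90 degrees, each 95 mm long on its outer edge, 20 mm wide, 10 mm high, running back from the corner at 45 degrees either side of -x.
- frame_corner (a point): inside corner of two stretcher bars, at the top of the 6 mm dark wooden joining board that carries them (all fixed to the bench). x points level into the corner, midway between the bars, z up. The board lies between the bars, at least 180 mm along each. A square seated here has its corner on this point and its axes parallel to these.
- bar_left: left stretcher bar, pale wood, 38 mm wide, standing 20 mm above the board, rigid; same origin and axes as frame_corner. Its inner face starts at the corner and runs 190 mm along (-1, +1, 0).
- bar_right: right stretcher bar, same section, rigid; same origin and axes as frame_corner. Its inner face starts at the corner and runs 170 mm along (-1, -1, 0).
- glue: bystander: white glue bottle, 52 mm across, 130 mm tall; origin under its centre. Leave alone.
- jar: bystander: amber glass jar, 68 mm across, 75 mm tall; origin under its centre. Leave alone.
- brush: bystander: paint brush lying on the bench. Leave alone.
There are look-alikes about, which are no part of the job. Leave any black look-alike of the square alone.

How it is judged:
By the outcome, as a careful person would: the job done as asked, in the order asked, and still so for the second after the job is handed in, while the arm keeps its last pose, push and grip.
It also fails if it takes over 58 s, if anything falls off the work surface, if the arm or the gripper's body presses on something with over 40 N, if the wrist force passes 120 N, or if a joint passes its speed limit or range.

ROBOT

A 6-joint arm with a two-finger parallel gripper is mounted at the origin on the work surface. World frame = base frame: x ahead of the robot, y to its left, z up, the work surface at z = 0. Lengths are in m, angles in rad, forces in N, time in s.
With the tool pointing down it reaches from about 0.275 to 0.775 m from the base axis. Payload 14.6 kg.
Tool frame: the origin (TCP) lies at the centre of the arm's flange, where the gripper is bolted on; the fingertips stand 173 mm ahead of it and the grasp point (between the pads) lies 155 mm ahead of it; z points along the fingers, y is the line along which they close (so a half turn about z gives the same grasp; the last joint's range is limited). The gripper opens to 85 mm and grips with 20 to 120 N. Pads are 22 mm wide; open, the fingers measure 114 mm over their backs; the gripper's body (76 mm by 85 mm) begins 54 mm behind the grasp point. The pads swing forward as they close: fully open they stand 13 mm farther back than shut.
Start: joints at [-1.449, 0.263, -0.048, 1.259, 0, 1.415], TCP at [0.143, -0.505, 0.405] pointing down, gripper open.
Joint ranges: [-2.65, 2.65], [-0.89, 1.7], [-1.18, 1.37], [-2.13, 2.11], [-1.35, 1.29], [-3.14, 3.14]. Speed limits (rad/s): [1.89, 1.89, 2.57, 2.79, 3.14, 3.14].

INTERFACE

Orientations are given as a unit quaternion [w, x, y, z].
In Python, from bench import arm gives the robot as it stands.
- The arm moves only by the tool servo_tool, never from a script. Its argument "commands" is a list of rows, each a list of 3 entries, a list of its own where there are three numbers: the shift along the tool's x, y, z scaled (see below), then the turn, a rotation vector about the tool's x, y, z scaled (see below), then the gripper's target within -1 to 1 (fully open at 1, half-way at 0, shut at -1). In form: [[[dx, dy, dz], [ax, ay, az], gripper], ...]. A call has 1 to 8 rows; each row is the pose to reach, as a shift and turn from the pose commanded when the call began, along the tool's axes at that moment; what a row does not reach only later rows make up. The controller multiplies each number of a shift by 100 mm and each number of a turn by 45 degrees. A row lasts 1/10 s, in which the tool goes at most 50 mm and 8.59 degrees, less where a joint would pass 70% of its speed; a pose out of reach is approached as far as the arm can. A call with a number of a shift or a turn outside -1 to 1 is refused whole. A call with a gripper value outside its range is refused whole. The fingers move at their own pace and stop on an object; "force" is the grip in N (left out, the last holds). Time passes only in rows, so rows that repeat a pose let the fingers close. It gives the time, the measured TCP pose, the force, the opening and the grip force at its end, in the units of the state.
- arm.read_state(): the state, without advancing time (a new reading comes with each control period).
- arm.get_image(name): name is "scene" or "side" or "wrist"; returns a dict with "color" (400x640x3 uint8, red, green, blue), "fx", "fy", "cx", "cy" (pixels), "T" (4x4, takes a point from camera to world coordinates); the wrist camera has in their place "hand_eye" (4x4, takes a point from camera to tool coordinates, whose origin is the TCP and whose axes are the flange's). Camera axes: x right, y down, z forward; pixel columns grow to the right and rows downward; lengths in m; the calibration is good to about 2 mm. A picture is of the moment at which its call begins: read the wrist's pose just before it. There is no depth.
- arm.finish_job(): hands the job in; it is judged then, once.
The state is a dict: "time_s": time; "joints": joint angles; "joint_velocities": joint speeds; "effort": joint torques, N m; "eef_pos": TCP position; "orientation": TCP orientation; "contact_force": force on the tool from outside, world axes, zero at the start; "torque": the same for the moment, N m; "grip_width": finger opening in m; "finger_force": force on a finger pad.
Only numpy, scipy, OpenCV 4.12 (cv2) and the standard library are available. Lean on these libraries where they do the work, as an engineer would, in place of code of your own. Each camera call takes 0.05 s, during which the arm holds its last target. There are 200 camera calls.

## Working session

There is one attempt and no reset: what is moved stays moved. The work goes in short steps, Python scripts to look and compute and a tool call to move; the robot and the scene stay as the last step left them, time stands still between calls to the robot, and variables do not carry over. Pictures are saved under pics/ and viewed, at most 10 in all, crops included, and the job is handed in when it is done.

Besides the shell and the picture viewer there is one more tool, called after "Call:" as name(argument=value, ...) on one line, values as JSON. servo_tool: Moves the arm, as the interface text tells. Its arguments: {"type":"object","properties":{"commands":{"type":"array","items":{"type":"array"}},"force":{"type":"number"}},"required":["commands"]}

```bash
ls; mkdir -p pics; cat > h.py <<'E'
import numpy as np, cv2
from bench import arm
from scipy.spatial.transform import Rotation as R
def tcpT(s):
    q=s["orientation"];T=np.eye(4);T[:3,:3]=R.from_quat([q[1],q[2],q[3],q[0]]).as_matrix();T[:3,3]=s["eef_pos"];return T
def grab(name):
    s=arm.read_state();im=arm.get_image(name)
    if name=="wrist": im["T"]=tcpT(s)@im["hand_eye"]
    return im
def ray(im,u,v):
    T=np.array(im["T"]);d=T[:3,:3]@np.array([(u-im["cx"])/im["fx"],(v-im["cy"])/im["fy"],1]);return T[:3,3],d
def onz(im,u,v,z):
    o,d=ray(im,u,v);return o+d*(z-o[2])/d[2]
def proj(im,p):
    c=np.linalg.inv(im["T"])@np.append(p,1);return im["fx"]*c[0]/c[2]+im["cx"],im["fy"]*c[1]/c[2]+im["cy"]
def save(im,n,k=1): cv2.imwrite("pics/"+n,cv2.cvtColor(im["color"],cv2.COLOR_RGB2BGR))
E
python3 - <<'E'
from h import *
import pickle
for n in("scene","side","wrist"):
    im=grab(n);save(im,n+"0.png");pickle.dump(im,open(n+"0.pkl","wb"))
    print(n,np.round(im["T"],3).tolist(),im["fx"],im["cx"],im["cy"])
print(arm.read_state())
E
```

```text
pics
scene [[0.553, 0.689, -0.469, 1.103], [0.833, -0.453, 0.316, -0.353], [0.005, -0.566, -0.824, 1.004], [0.0, 0.0, 0.0, 1.0]] 476.671131824975 312.7292474932701 201.68762948299684
side [[1.0, -0.0, 0.019, 0.521], [-0.016, -0.594, 0.804, -0.935], [0.011, -0.804, -0.594, 0.767], [0.0, 0.0, 0.0, 1.0]] 509.1666703079921 313.9933075399312 198.4439450424834
wrist [[0.274, -0.913, -0.302, 0.222], [-0.962, -0.261, -0.085, -0.483], [-0.001, 0.314, -0.95, 0.375], [0.0, 0.0, 0.0, 1.0]] 296.5729900343022 324.3117400948668 197.64845147187341
{'time_s': 0.15, 'joints': array([-1.44928046e+00,  2.63426519e-01, -4.87423477e-02,  1.25943287e+00,
        1.14307142e-05,  1.41551378e+00]), 'joint_velocities': array([ 9.68482301e-04, -4.45223598e-05,  2.55648849e-03, -1.52203077e-03,
        1.25926226e-04,  7.43971221e-05]), 'effort': array([ 2.52496517e-03, -6.37820578e+01,  3.84653485e+01,  1.04577854e-02,
       -2.60324396e-04, -6.07901910e-06]), 'eef_pos': array([ 0.14346787, -0.50495096,  0.40434645]), 'orientation': array([-4.02552946e-04,  9.90438027e-01,  1.37957790e-01,  1.25132550e-05]), 'contact_force': array([ 0.44495824,  0.27598475, -0.16038314]), 'torque': array([-0.01595347, -0.01944121, -0.0418661 ]), 'finger_force': 0.0, 'grip_width': 0.08562336319431595}
```

View pics/scene0.png

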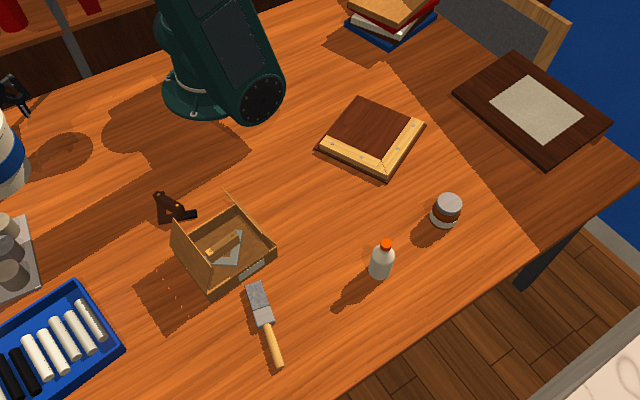

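View pics/side0.png

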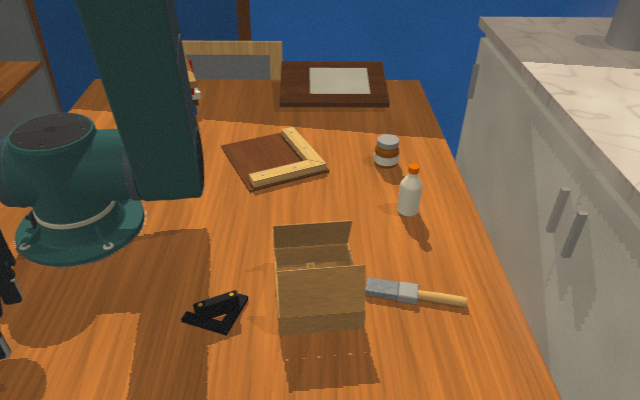

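The scene view shows the carton near (222,255) with its flaps ajar and the square inside. The frame is near (375,140), with its corner at about (387,178). The black look-alike is at (175,208), the bottle at (382,260), the jar at (446,210) and the brush at (262,320). The side view shows both flaps standing near upright at (320,290) and (312,236).

```bash
python3 - <<'E'
import cv2,numpy as np
s=cv2.imread("pics/scene0.png");d=cv2.imread("pics/side0.png")
a=cv2.resize(s[180:310,150:290],(400,371),interpolation=2)
b=cv2.resize(s[85:190,305:435],(400,323)[:2],interpolation=2)
c=cv2.resize(d[210:340,250:390],(400,371)[:2],interpolation=2)
o=np.zeros((600,800,3),np.uint8)
o[:371,:400]=a;o[:371,400:]=c
o[371:600,:]=0
b=cv2.resize(s[90:185,310:430],(289,229));o[371:,:289]=b
b=cv2.resize(d[120:195,215:335],(366,229));o[371:,300:666]=b
cv2.imwrite("pics/z.png",o)
E
```

```text
(no output)
```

View pics/z.png

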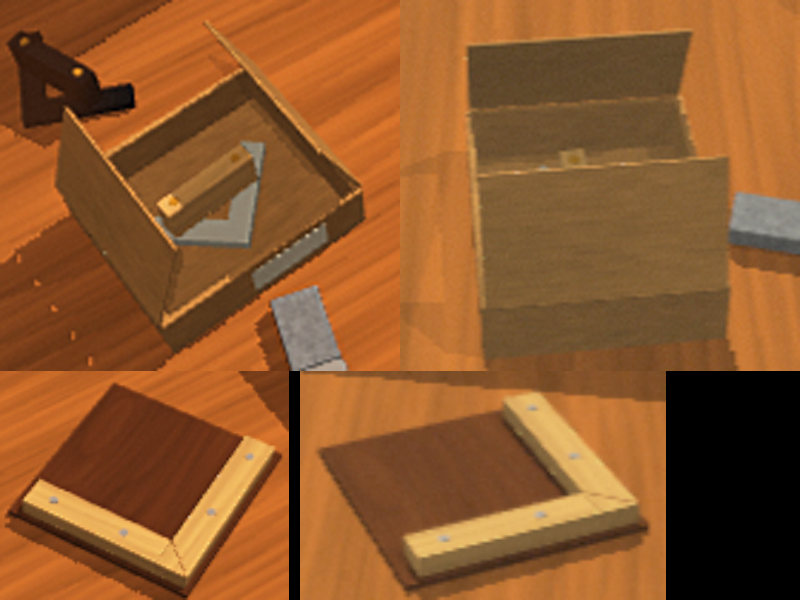

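```bash
python3 - <<'E'
from h import *
import pickle
sc=pickle.load(open("scene0.pkl","rb"));sd=pickle.load(open("side0.pkl","rb"))
A=lambda u,v:(150+u/2.857,180+v/2.854)
C=lambda u,v:(250+(u-400)/2.857,210+v/2.854)
B=lambda u,v:(310+u/2.408,90+(v-371)/2.41)
D=lambda u,v:(215+(u-300)/3.05,120+(v-371)/3.053)
def z(n,p,h,im=sc): print(n,np.round(onz(im,*p,h),4))
for n,p,h in [("rim+y+x",(362,190),.05),("rim-y+x",(165,325),.05),("rim-y-x in",(107,160),.05),("rim+y-x",(243,72),.05),("gripA",(170,207),.053),("gripB",(240,158),.053),("corner",(248,243),.015),("leg+y end",(264,142),.015)]: z(n,A(*p),h)
for n,p in [("in",(172,540)),("L outer end",(275,452)),("L inner end",(243,437)),("R inner end",(32,482)),("out corner",(186,578))]: z("bar "+n,B(*p),.026)
for n,p in [("in",(585,490)),("out",(637,500)),("L in end",(503,400)),("L out end",(540,393)),("Rinend",(405,537)),("R out end",(415,553))]: z("side bar "+n,D(*p),.026,sd)
z("side grip end",C(572,158),.053,sd)
def tri(a,b):
    o1,d1=ray(sc,*a);o2,d2=ray(sd,*b)
    t=np.linalg.lstsq(np.c_[d1,-d2],o2-o1,rcond=None)[0]
    p,q=o1+d1*t[0],o2+d2*t[1];return np.round((p+q)/2,4),np.round(np.linalg.norm(p-q),4)
for n,a,b in [("fR -x",(65,110),(475,175)),("fR +x",(178,250),(728,157)),("fL -x",(207,22),(468,45)),("fL +x",(322,152),(690,32))]: print(n,tri(A(*a),C(*b)))
E
```

```text
rim+y+x [ 0.6182 -0.1238  0.05  ]
rim-y+x [ 0.6358 -0.3067  0.05  ]
rim-y-x in [ 0.481  -0.2816  0.05  ]
rim+y-x [ 0.4655 -0.1489  0.05  ]
gripA [ 0.5495 -0.2588  0.053 ]
gripB [ 0.5403 -0.1915  0.053 ]
corner [ 0.5916 -0.2174  0.015 ]
leg+y end [ 0.5151 -0.1607  0.015 ]
bar in [0.5351 0.2485 0.026 ]
bar L outer end [0.4968 0.4312 0.026 ]
bar L inner end [0.4578 0.4156 0.026 ]
bar R inner end [0.3799 0.1678 0.026 ]
bar out corner [0.5849 0.2284 0.026 ]
side bar in [0.5324 0.2509 0.026 ]
side bar out [0.5786 0.2343 0.026 ]
side bar L in end [0.453  0.4169 0.026 ]
side bar L out end [0.4891 0.4314 0.026 ]
side bar Rinend [0.3777 0.1749 0.026 ]
side bar R out end [0.3882 0.1507 0.026 ]
side grip end [ 0.5327 -0.1935  0.053 ]
fR -x (array([ 0.4738, -0.2938,  0.1325]), np.float64(0.0063))
fR +x (array([ 0.6294, -0.2769,  0.133 ]), np.float64(0.0018))
fL -x (array([ 0.4621, -0.1671,  0.1332]), np.float64(0.002))
fL +x (array([ 0.615 , -0.1511,  0.1316]), np.float64(0.0015))
```

```bash
cat >> h.py <<'E'
def go(x,y,z,h):
    "shift/turn units from present pose to TCP x,y,z with tool x heading h (deg), pointing down"
    T=tcpT(arm.read_state());Rt=R.from_euler('z',h,degrees=True).as_matrix()@np.diag([1,-1,-1])
    d=T[:3,:3].T@(np.array([x,y,z])-T[:3,3]);a=R.from_matrix(T[:3,:3].T@Rt).as_rotvec(degrees=True)
    print(np.round(d*10,3),np.round(a/45,3))
E
python3 - <<'E'
from h import *
go(.546,-.223,.36,98)
E
```

```text
[ 4.643 -1.612  0.445] [-1.000e-03 -1.000e-03 -1.825e+00]
```

Call:
servo_tool(commands=[[[0.5, -0.2, 0], [0, 0, -0.15], 0.6], [[1, -0.35, 0], [0, 0, -0.3], 0.6], [[1, -0.35, 0], [0, 0, -0.5], 0.6], [[1, -0.35, 0], [0, 0, -0.65], 0.6], [[1, -0.35, 0], [0, 0, -0.8], 0.6], [[1, -0.35, 0], [0, 0, -0.91], 0.6]])

```text
time_s: 0.75
eef_pos: [0.2302, -0.4439, 0.4045]
orientation: [-0.0, 0.878, 0.478, 0.0]
contact_force: [-0.3, 0.6, -0.7]
grip_width: 0.0685
finger_force: 0.0
```

Call:
servo_tool(commands=[[[0.5, 0.2, 0], [0, 0, -0.15], 0.6], [[1, 0.4, 0], [0, 0, -0.3], 0.6], [[1, 0.4, 0], [0, 0, -0.5], 0.6], [[1, 0.4, 0], [0, 0, -0.65], 0.6], [[1, 0.4, 0], [0, 0, -0.8], 0.6], [[1, 0.4, 0], [0, 0, -0.91], 0.6], [[1, 0.4, 0], [0, 0, -0.91], 0.6]])

```text
time_s: 1.45
eef_pos: [0.3183, -0.3822, 0.4045]
orientation: [-0.0, 0.657, 0.754, 0.0]
contact_force: [0.2, 0.2, -0.1]
grip_width: 0.0682
finger_force: 0.0
```

```bash
python3 - <<'E'
from h import *
go(.546,-.223,.36,98)
E
```

```text
[1.266 2.473 0.445] [-0.    -0.001 -0.003]
```

Call:
servo_tool(commands=[[[0.21, 0.41, 0.1], [0, 0, 0], 0.6], [[0.42, 0.83, 0.15], [0, 0, 0], 0.6], [[0.42, 0.83, 0.15], [0, 0, 0], 0.6]])

```text
time_s: 1.75
eef_pos: [0.3976, -0.3268, 0.3889]
orientation: [-0.001, 0.657, 0.754, 0.001]
contact_force: [-0.8, -0.6, 0.2]
grip_width: 0.0683
finger_force: 0.0
```

Call:
servo_tool(commands=[[[0.21, 0.41, 0.1], [0, 0, 0], 0.6], [[0.42, 0.83, 0.15], [0, 0, 0], 0.6], [[0.42, 0.83, 0.15], [0, 0, 0], 0.6]])

```text
time_s: 2.05
eef_pos: [0.4742, -0.2742, 0.3737]
orientation: [-0.001, 0.657, 0.754, 0.0]
contact_force: [-1.0, -0.2, -0.7]
grip_width: 0.0685
finger_force: 0.0
```

Call:
servo_tool(commands=[[[0.21, 0.41, 0.1], [0, 0, 0], 0.6], [[0.42, 0.83, 0.15], [0, 0, 0], 0.6], [[0.42, 0.83, 0.15], [0, 0, 0], 0.6], [[0.42, 0.83, 0.15], [0, 0, 0], 0.6]])

```text
time_s: 2.45
eef_pos: [0.5482, -0.2236, 0.3593]
orientation: [-0.0, 0.658, 0.753, -0.0]
contact_force: [0.1, -0.8, -0.2]
grip_width: 0.0682
finger_force: 0.0
```

```bash
python3 - <<'E'
from h import *
im=grab("wrist");save(im,"w1.png")
import pickle;pickle.dump(im,open("w1.pkl","wb"))
go(.546,-.223,.25,98)
E
```

```text
[ 0.014 -0.014  1.096] [-0.001 -0.    -0.007]
```

View pics/w1.png

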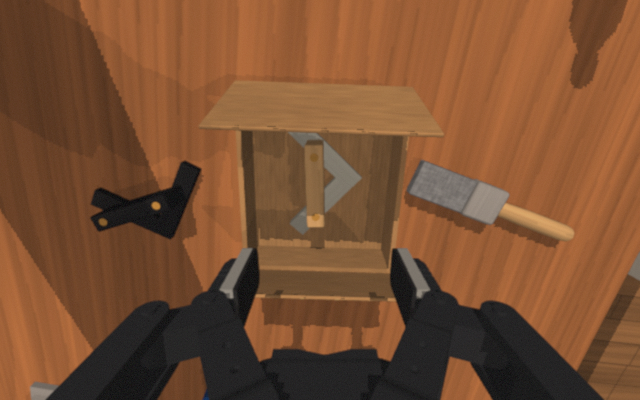

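The wrist view shows the open carton, the L corner at (361,178) and the grip bar running from (315,142) to (315,222). The black look-alike is to the left and the brush to the right.

```bash
python3 - <<'E'
from h import *
import pickle
im=pickle.load(open("w1.pkl","rb"))
print(np.round(im["T"],3).tolist())
for n,u,v,z in [("corner",361,178,.015),("topA",315,215,.053),("topB",314,142,.053),("rim -x+y",238,131,.05),("rim+x+y",407,133,.05)]: print(n,np.round(onz(im,u,v,z),4))
E
```

```text
[[0.991, 0.129, 0.042, 0.538], [0.135, -0.941, -0.311, -0.143], [-0.001, 0.314, -0.95, 0.33], [0.0, 0.0, 0.0, 1.0]]
corner [ 0.5884 -0.2186  0.015 ]
topA [ 0.5433 -0.2535  0.053 ]
topB [ 0.5332 -0.1816  0.053 ]
rim -x+y [ 0.4622 -0.1815  0.05  ]
rim+x+y [ 0.6176 -0.1621  0.05  ]
```

Call:
servo_tool(commands=[[[0, 0, 0.4], [0, 0, 0], 0.6], [[0, 0, 0.8], [0, 0, 0], 0.6], [[0, 0, 1], [0, 0, 0], 0.6], [[0, 0, 1], [0, 0, 0], 0.6]])

```text
time_s: 2.9
eef_pos: [0.5463, -0.2244, 0.2577]
orientation: [-0.002, 0.659, 0.752, -0.0]
contact_force: [0.1, 0.2, 0.3]
grip_width: 0.0683
finger_force: 0.0
```

Call:
servo_tool(commands=[[[0.2, 0, 0.08], [0, 0, 0], 0.6], [[0.4, 0, 0.08], [0, 0, 0], 0.6], [[0.55, 0, 0.08], [0, 0, 0], 0.6], [[0.7, 0, 0.08], [0, 0, 0], 0.6], [[0.85, 0, 0.08], [0, 0, 0], 0.6], [[1, 0, 0.08], [0, 0, 0], 0.6]])

```text
time_s: 3.5
eef_pos: [0.5344, -0.1236, 0.2521]
orientation: [0.0, 0.658, 0.753, 0.0]
contact_force: [-0.1, -1.2, -0.6]
grip_width: 0.0681
finger_force: 0.6
```

Call:
servo_tool(commands=[[[0.1, 0, 0], [0, 0, 0], 0.6], [[0.2, 0, 0], [0, 0, 0], 0.6], [[0.24, 0, 0], [0, 0, 0], 0.6], [[0.24, 0, 0], [0, 0, 0], 0.6], [[0.0, 0, 0], [0, 0, 0], 0.6], [[-0.4, 0, 0], [0, 0, 0], 0.6], [[-0.8, 0, 0], [0, 0, 0], 0.6], [[-1, 0, 0], [0, 0, 0], 0.6]])

```text
time_s: 4.3
eef_pos: [0.5483, -0.2269, 0.2515]
orientation: [0.0, 0.658, 0.753, -0.0]
contact_force: [-0.6, 0.5, -0.9]
grip_width: 0.0685
finger_force: 0.0
```

Call:
servo_tool(commands=[[[-0.2, 0, 0], [0, 0, 0], 0.6], [[-0.4, 0, 0], [0, 0, 0], 0.6], [[-0.55, 0, 0], [0, 0, 0], 0.6], [[-0.7, 0, 0], [0, 0, 0], 0.6], [[-0.85, 0, 0], [0, 0, 0], 0.6], [[-1, 0, 0], [0, 0, 0], 0.6]])

```text
time_s: 4.9
eef_pos: [0.5617, -0.3235, 0.2516]
orientation: [-0.0, 0.657, 0.753, 0.0]
contact_force: [-0.1, 1.1, 0.1]
grip_width: 0.0683
finger_force: 0.7
```

Call:
servo_tool(commands=[[[-0.1, 0, 0], [0, 0, 0], 0.6], [[-0.2, 0, 0], [0, 0, 0], 0.6], [[-0.24, 0, 0], [0, 0, 0], 0.6], [[-0.24, 0, 0], [0, 0, 0], 0.6], [[0, 0, 0], [0, 0, 0], 0.6], [[0.4, 0, 0], [0, 0, 0], 0.6], [[0.8, 0, 0], [0, 0, 0], 0.6], [[1, 0, 0], [0, 0, 0], 0.6]])

```text
time_s: 5.7
eef_pos: [0.5473, -0.2208, 0.2519]
orientation: [-0.0, 0.657, 0.754, 0.0]
contact_force: [0.4, 0.1, 0.1]
grip_width: 0.0685
finger_force: 0.0
```

```bash
python3 - <<'E'
from h import *
a=grab("side");s=grab("scene");
import pickle;pickle.dump((a,s),open("f.pkl","wb"))
o=np.zeros((380,800,3),np.uint8)
o[:371,:400]=cv2.resize(s["color"][180:310,140:280],(400,371));o[:371,400:]=cv2.resize(a["color"][210:340,250:390],(400,371))
save({"color":o},"f.png")
go(.541,-.225,.25,98)
E
```

```text
[-0.028 -0.071  0.021] [-0.    -0.    -0.002]
```

View pics/f.png

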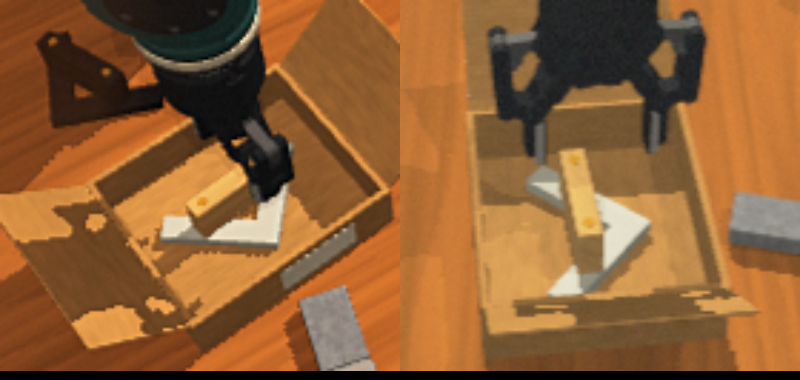

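```bash
python3 - <<'E'
from h import *
import pickle
sd,sc=pickle.load(open("f.pkl","rb"))
A=lambda u,v:(140+u/2.857,180+v/2.854)
C=lambda u,v:(250+(u-400)/2.857,210+v/2.854)
for a,b in [((2,192),(487,333)),((88,348),(757,312))]:
    o1,d1=ray(sc,*A(*a));o2,d2=ray(sd,*C(*b));t=np.linalg.lstsq(np.c_[d1,-d2],o2-o1,rcond=None)[0]
    p=(o1+d1*t[0]+o2+d2*t[1])/2;r=p[:2]-[.546,-.223];c=np.radians(6);yp=-r[0]*np.sin(c)+r[1]*np.cos(c);print(p,yp,np.pi-np.arctan2(p[2]-.05,-yp-.093))
cv2.imwrite("pics/l.png",cv2.resize(cv2.cvtColor(sc["color"],4)[130:280,200:350],(600,600)))
E
```

```text
[ 0.48089325 -0.38164523  0.09506101] -0.1509706494925884 2.480842648009579
[ 0.63811317 -0.37813715  0.10693547] -0.16391574549949312 2.4651097956126127
```

Call:
servo_tool(commands=[[[-0.03, -0.07, 0], [0, 0, 0], 0.6], [[-0.03, -0.07, 0.2], [0, 0, 0], 0.6], [[-0.03, -0.07, 0.4], [0, 0, 0], 0.6], [[-0.03, -0.07, 0.58], [0, 0, 0], 0.6], [[-0.03, -0.07, 0.58], [0, 0, 0], 0.6]])

```text
time_s: 6.3
eef_pos: [0.5407, -0.2287, 0.1917]
orientation: [-0.001, 0.658, 0.753, -0.0]
contact_force: [0.4, 0.6, 0.6]
grip_width: 0.0679
finger_force: 0.0
```

Call:
servo_tool(commands=[[[0, 0, 0], [0, 0, 0], -0.2], [[0, 0, 0], [0, 0, 0], -1], [[0, 0, 0], [0, 0, 0], -1], [[0, 0, 0], [0, 0, 0], -1], [[0, 0, 0], [0, 0, 0], -1], [[0, 0, 0], [0, 0, 0], -1], [[0, 0, 0], [0, 0, 0], -1]], force=60)

```text
time_s: 7.0
eef_pos: [0.5417, -0.2279, 0.1946]
orientation: [0.001, 0.658, 0.753, -0.0]
contact_force: [-1.9, -0.4, 6.9]
grip_width: 0.0175
finger_force: 59.6
```

Both flaps are folded back: the right one measures about 2.47 rad, and the left got the same symmetric push. The grip reads 17.5 mm, so the bar is held. Next I lift.

Call:
servo_tool(commands=[[[0, 0, -0.2], [0, 0, 0], -1], [[0, 0, -0.5], [0, 0, 0], -1], [[0, 0, -0.9], [0, 0, 0], -1], [[0, 0, -1], [0, 0, 0], -1]])

```text
time_s: 7.4
eef_pos: [0.5421, -0.228, 0.2977]
orientation: [0.003, 0.658, 0.753, 0.0]
contact_force: [1.2, -1.0, -2.4]
grip_width: 0.0171
finger_force: 59.2
```

Call:
servo_tool(commands=[[[0, 0, -0.2], [0, 0, 0], -1], [[0, 0, -0.4], [0, 0, 0], -1], [[0, 0, -0.4], [0, 0, 0], -1], [[0, 0, -0.4], [0, 0, 0], -1]])

```text
time_s: 7.8
eef_pos: [0.5414, -0.2276, 0.3329]
orientation: [-0.0, 0.658, 0.753, -0.0]
contact_force: [-0.6, -0.3, -2.8]
grip_width: 0.0173
finger_force: 59.2
```

```bash
python3 - <<'E'
from h import *
im=grab("wrist");save(im,"w2.png")
s=grab("scene")
import pickle;pickle.dump((im,arm.read_state()),open("w2.pkl","wb"))
o=im["color"].copy(); o[:150,:150]=s["color"][140:290,150:300]
o=np.zeros((400,800,3),np.uint8);o[:,:400]=im["color"][:,120:520];o[:,400:]=cv2.resize(s["color"][130:290,150:310],(400,400));save({"color":o},"w2c.png")
st=arm.read_state();print(st["eef_pos"],st["contact_force"],st["grip_width"])
a=np.radians(-19);c=np.array([.534,.2495])-.075*np.array([np.cos(a),np.sin(a)]);print(c);go(c[0],c[1],.33,71)
E
```

```text
[ 0.54125375 -0.22755188  0.33226469] [ 0.29375406 -0.16907269 -3.54370182] 0.017466574822382876
[0.46308611 0.27391761]
[ 5.074 -0.097  0.029] [-0.002 -0.001  0.595]
```

View pics/w2c.png

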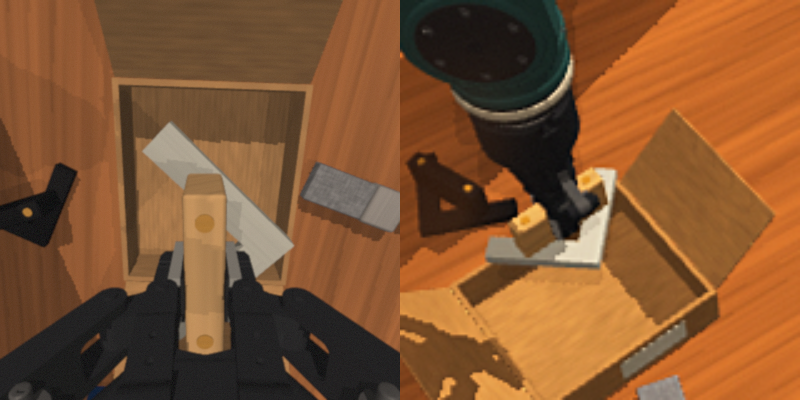

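The square is held by its bar, both flaps lie back, and the L's outer corner is visible at wrist pixel (413,243).

```bash
python3 - <<'E'
from h import *
import pickle
im,st=pickle.load(open("w2.pkl","rb"));T=tcpT(st);Ti=np.linalg.inv(T)
z=st["eef_pos"][2]
for n,u,v,h in [("corner",413,243,.1796),("leg end outer",290,121,.1796),("leg end in",263,152,.1796),("screw",324,223,.1416),("screw2",324,342,.1416),("top end",325,192,.1416)]:
    p=onz(im,u,v,z-h);print(n,np.round((Ti@np.append(p,1))[:3],4))
E
```

```text
corner [0.0038 0.051  0.1795]
leg end outer [ 0.0705 -0.016   0.1797]
leg end in [ 0.0552 -0.0303  0.1797]
screw [0.0323 0.0008 0.1416]
screw2 [-0.0293  0.0009  0.1416]
top end [0.0456 0.0012 0.1417]
```

Call:
servo_tool(commands=[[[0.5, 0, 0], [0, 0, 0.1], -1], [[1, 0, 0], [0, 0, 0.2], -1], [[1, 0, 0], [0, 0, 0.3], -1], [[1, -0.02, 0], [0, 0, 0.3], -1]])

```text
time_s: 8.3
eef_pos: [0.5258, -0.1278, 0.3329]
orientation: [-0.0, 0.741, 0.671, -0.0]
contact_force: [0.7, -0.4, -2.5]
grip_width: 0.0173
finger_force: 59.1
```

Call:
servo_tool(commands=[[[0.5, -0.1, 0], [0, 0, 0.1], -1], [[0.95, -0.25, 0], [0, 0, 0.2], -1], [[0.95, -0.25, 0], [0, 0, 0.3], -1], [[0.95, -0.25, 0], [0, 0, 0.3], -1]])

```text
time_s: 8.7
eef_pos: [0.5106, -0.0317, 0.3332]
orientation: [-0.0, 0.815, 0.58, -0.0]
contact_force: [-0.2, -0.5, -3.1]
grip_width: 0.0171
finger_force: 59.2
```

```bash
python3 - <<'E'
from h import *
go(.463,.274,.33,71)
E
```

```text
[ 2.732 -1.451  0.032] [-0.001  0.    -0.003]
```

Call:
servo_tool(commands=[[[0.45, -0.24, 0], [0, 0, 0], -1], [[0.91, -0.48, 0], [0, 0, 0], -1], [[0.91, -0.48, 0], [0, 0, 0], -1]])

```text
time_s: 9.0
eef_pos: [0.4948, 0.0724, 0.3333]
orientation: [-0.001, 0.813, 0.582, -0.0]
contact_force: [-0.1, -1.4, -2.7]
grip_width: 0.0175
finger_force: 59.4
```

Call:
servo_tool(commands=[[[0.45, -0.24, 0], [0, 0, 0], -1], [[0.91, -0.48, 0], [0, 0, 0], -1], [[0.91, -0.48, 0], [0, 0, 0], -1]])

```text
time_s: 9.3
eef_pos: [0.4798, 0.1744, 0.3332]
orientation: [-0.001, 0.813, 0.582, 0.0]
contact_force: [0.1, -1.1, -2.8]
grip_width: 0.017
finger_force: 59.4
```

Call:
servo_tool(commands=[[[0.45, -0.24, 0], [0, 0, 0], -1], [[0.89, -0.48, 0], [0, 0, 0], -1], [[0.89, -0.48, 0], [0, 0, 0], -1], [[0.89, -0.48, 0], [0, 0, 0], -1]])

```text
time_s: 9.7
eef_pos: [0.4647, 0.2713, 0.3331]
orientation: [0.0, 0.814, 0.58, -0.0]
contact_force: [-0.2, -0.5, -2.7]
grip_width: 0.0172
finger_force: 59.5
```

Call:
servo_tool(commands=[[[0, 0, 0.3], [0, 0, 0], -1], [[0, 0, 0.6], [0, 0, 0], -1], [[0, 0, 0.8], [0, 0, 0], -1], [[0, 0, 0.85], [0, 0, 0], -1], [[0, 0, 0.85], [0, 0, 0], -1]])

```text
time_s: 10.2
eef_pos: [0.4646, 0.2702, 0.2484]
orientation: [-0.0, 0.816, 0.579, -0.001]
contact_force: [0.6, -0.7, -2.4]
grip_width: 0.017
finger_force: 59.5
```

```bash
python3 - <<'E'
from h import *
im=grab("wrist");save(im,"w3.png")
import pickle;pickle.dump((im,arm.read_state()),open("w3.pkl","wb"))
print(arm.read_state()["joints"])
go(.463,.274,.1956,71)
E
```

```text
[ 3.75669163e-01  3.80238552e-01 -3.18385822e-01  8.71848128e-01
 -1.73268456e-04  2.28300617e+00]
[ 0.027 -0.028  0.536] [ 0.    -0.    -0.006]
```

View pics/w3.png

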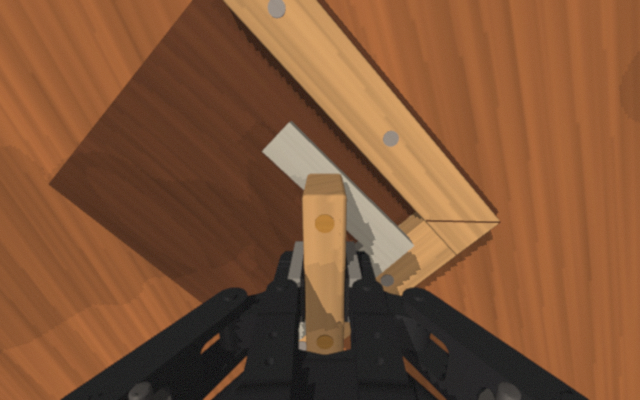

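The inner corner at the bar tops is near (425,219). The left bar's inner top edge runs from (228,3) to it, parallel to the square's leg, whose outer edge runs from (290,122) to (412,243).

```bash
python3 - <<'E'
from h import *
import pickle
im,st=pickle.load(open("w3.pkl","rb"));T=tcpT(st);Ti=np.linalg.inv(T)
a=onz(im,228,3,.026);c=onz(im,425,219,.026);m=onz(im,498,222,.026)
print(a,c,m,"yaw L",np.degrees(np.arctan2(*(a-c)[1::-1]))-135,"yaw mitre",np.degrees(np.arctan2(*(m-c)[1::-1])),np.linalg.norm(m-c))
z=st["eef_pos"][2]
k=onz(im,412,243,z-.1796);l=onz(im,290,121.5,z-.1796)
print(k,"sq yaw",np.degrees(np.arctan2(*(l-k)[1::-1]))-135, "tool", R.from_matrix(T[:3,:3]).as_euler('zyx',degrees=True)[0])
print("corner-square in tool", Ti[:3,:3]@(c-k))
E
```

```text
[0.45737953 0.41305876 0.026     ] [0.53208217 0.2480229  0.026     ] [0.58009205 0.22887187 0.026     ] yaw L -20.646359402011043 yaw mitre -21.746946617760916 0.05168859285417838
[0.51279826 0.25850802 0.06961135] sq yaw -19.292863237826126 tool -70.71763708120477
corner-square in tool [-0.00353243  0.02164894  0.04361882]
```

Call:
servo_tool(commands=[[[-0.03, 0, 0.2], [0, 0, 0], -1], [[-0.03, 0, 0.4], [0, 0, 0.01], -1], [[-0.03, 0, 0.48], [0, 0, 0.01], -1], [[-0.03, 0, 0.52], [0, 0, 0.01], -1], [[-0.03, 0, 0.54], [0, 0, 0.01], -1], [[-0.03, 0, 0.54], [0, 0, 0.01], -1]], force=90)

```text
time_s: 10.85
eef_pos: [0.4634, 0.2687, 0.1958]
orientation: [0.0, 0.818, 0.576, 0.001]
contact_force: [-0.6, -0.0, -2.0]
grip_width: 0.0169
finger_force: 90.8
```

Call:
servo_tool(commands=[[[0, 0, 0.01], [0, 0, 0], -1], [[0, 0, 0.02], [0, 0, 0], -1], [[0, 0, 0.02], [0, 0, 0], -1]])

```text
time_s: 11.15
eef_pos: [0.4632, 0.2687, 0.1956]
orientation: [0.001, 0.818, 0.576, 0.001]
contact_force: [-11.5, -5.4, 40.2]
grip_width: 0.0166
finger_force: 96.9
```

Call:
servo_tool(commands=[[[0, 0, -0.016], [0, 0, 0], -1], [[0, 0.06, -0.016], [0, 0, 0], -1], [[0, 0.12, -0.016], [0, 0, 0], -1], [[0, 0.16, -0.016], [0, 0, 0], -1], [[0, 0.16, -0.016], [0, 0, 0], -1]])

```text
time_s: 11.65
eef_pos: [0.4786, 0.2635, 0.1957]
orientation: [-0.0, 0.817, 0.576, 0.001]
contact_force: [-6.7, 1.7, 17.4]
grip_width: 0.0169
finger_force: 93.7
```

Call:
servo_tool(commands=[[[0, 0.02, -0.003], [0, 0, 0], -1], [[0, 0.04, -0.003], [0, 0, 0], -1], [[0, 0.04, -0.003], [0, 0, 0], -1]])

```text
time_s: 11.95
eef_pos: [0.4817, 0.2623, 0.1957]
orientation: [-0.001, 0.817, 0.576, 0.0]
contact_force: [-9.7, 5.1, 16.1]
grip_width: 0.0168
finger_force: 93.5
```

Call:
servo_tool(commands=[[[0, 0.01, 0], [0, 0, 0], -1], [[0, 0.02, 0], [0, 0, 0], -1], [[0, 0.02, 0], [0, 0, 0], -1]])

```text
time_s: 12.25
eef_pos: [0.4825, 0.2619, 0.1957]
orientation: [-0.002, 0.817, 0.576, -0.0]
contact_force: [-19.9, 10.1, 24.1]
grip_width: 0.0166
finger_force: 95.0
```

```bash
cat > st.py <<'E'
from h import *
s=arm.read_state();T=tcpT(s)[:3,:3]
print(s["eef_pos"],"F tool",np.round(T.T@s["contact_force"],1),"M tool",np.round(T.T@s["torque"],2))
E
python3 st.py
```

```text
[0.48249618 0.26194577 0.19571955] F tool [  2.9 -22.3 -24. ] M tool [4.03 0.38 0.69]
```

Call:
servo_tool(commands=[[[0, 0.005, -0.004], [0, 0, 0], -1], [[0, 0.01, -0.004], [0, 0, 0], -1], [[0, 0.012, -0.004], [0, 0, 0], -1], [[0, 0.012, -0.004], [0, 0, 0], -1]])

```text
time_s: 12.65
eef_pos: [0.4829, 0.2617, 0.1958]
orientation: [-0.003, 0.817, 0.576, -0.001]
contact_force: [-24.3, 13.6, 22.9]
grip_width: 0.0166
finger_force: 94.7
```

```bash
python3 st.py; python3 - <<'E'
from h import *
import pickle
w=grab("wrist");s=grab("scene");d=grab("side");pickle.dump((w,s,d),open("e.pkl","wb"))
o=np.zeros((600,800,3),np.uint8)
o[:400,:400]=cv2.resize(w["color"][80:280,240:440],(400,400),interpolation=2)
o[:400,400:]=cv2.resize(s["color"][90:190,330:430],(400,400),interpolation=2)
o[400:,:400]=cv2.resize(d["color"][120:190,220:360],(400,200),interpolation=2)
save({"color":o},"e.png")
E
```

```text
[0.48293032 0.26174045 0.19582391] F tool [  4.7 -27.5 -22.7] M tool [4.97 0.86 0.85]
```

View pics/e.png

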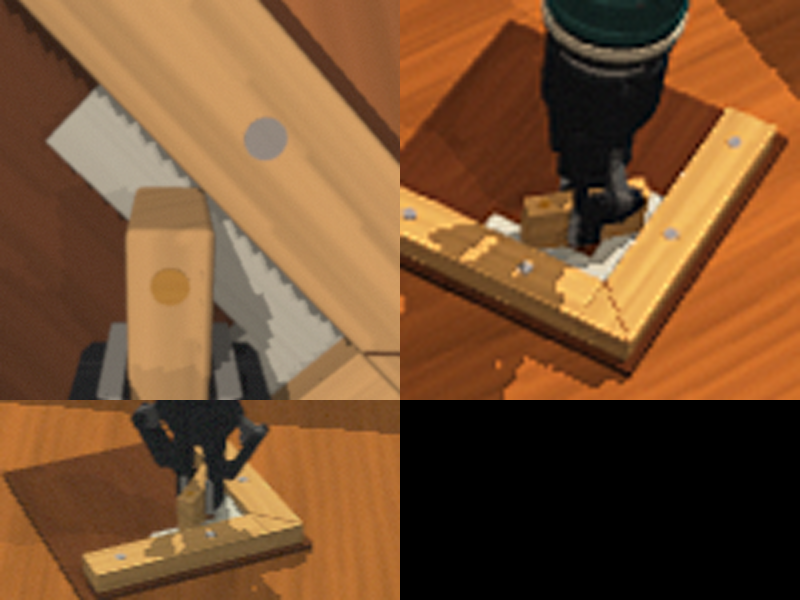

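The square is up against the left bar. The leg's outer end is at wrist pixel (288,124) and the bar's inner edge runs from (250,80) to (422,256). I'll check the remaining gap and the yaw in numbers.

```bash
python3 - <<'E'
from h import *
import pickle
w,s,d=pickle.load(open("e.pkl","rb"));Ti=np.linalg.inv(tcpT(arm.read_state()))
a=onz(w,250,80,.026);c=onz(w,422.5,256,.026);r=onz(w,377.5,279,.026);l=onz(w,288.5,124,.016)
n=(a-c)[:2]/np.linalg.norm((a-c)[:2]);p=np.array([-n[1],n[0]])
print("bar yaw",np.degrees(np.arctan2(n[1],n[0]))-135,"corner",c,"leg end gap",(l-c)[:2]@p,"leg end along",(l-c)[:2]@n)
for nm,q in(("leg end",l),("corner",c),("rightbar pt",r)):print(nm,(Ti@np.append(q,1))[:3])
# scene: inner corner vs square corner as predicted
T=tcpT(arm.read_state());k=T@np.array([.003,.051,.1796,1]);print("sq corner",k[:3])
E
```

```text
bar yaw -20.281478080913004 corner [0.53252732 0.24673493 0.026     ] leg end gap 0.0029253988685907224 leg end along 0.09729007825096024
leg end [ 0.06959377 -0.01731127  0.1800797 ]
corner [0.00208088 0.05271744 0.16950113]
rightbar pt [-0.01218064  0.02959823  0.16959837]
sq corner [0.53117189 0.24822136 0.01591362]
```

Call:
servo_tool(commands=[[[0.006, 0, 0], [0, 0, 0.01], -1], [[0.012, 0.004, 0], [0, 0, 0.02], -1], [[0.012, 0.008, 0], [0, 0, 0.02], -1], [[0.012, 0.008, 0], [0, 0, 0.02], -1]])

```text
time_s: 13.2
eef_pos: [0.4834, 0.2621, 0.1957]
orientation: [-0.003, 0.822, 0.57, -0.002]
contact_force: [-28.3, 8.1, 28.9]
grip_width: 0.0167
finger_force: 95.4
```

```bash
python3 st.py
```

```text
[0.48341078 0.26212986 0.19574061] F tool [ -2.3 -29.5 -28.7] M tool [ 5.33 -0.56 -0.08]
```

Call:
servo_tool(commands=[[[0, 0.005, -0.004], [0, 0, 0], -1], [[0, 0.01, -0.006], [0, 0, 0], -1], [[0, 0.015, -0.006], [0, 0, 0], -1], [[0, 0.015, -0.006], [0, 0, 0], -1], [[0, 0.015, -0.006], [0, 0, 0], -1]])

```text
time_s: 13.7
eef_pos: [0.4839, 0.2618, 0.1959]
orientation: [-0.004, 0.821, 0.57, -0.002]
contact_force: [-33.2, 12.3, 26.3]
grip_width: 0.0171
finger_force: 95.2
```

```bash
python3 st.py;  python3 - <<'E'
from h import *
w=grab("wrist");s=grab("scene")
o=np.zeros((400,800,3),np.uint8)
o[:,:400]=cv2.resize(w["color"][110:260,275:425],(400,400),interpolation=2)
o[:,400:]=cv2.resize(s["color"][90:190,330:430],(400,400),interpolation=2)
save({"color":o},"e2.png")
E
```

```text
[0.48392334 0.26184966 0.19590083] F tool [ -0.1 -35.6 -25.9] M tool [ 6.58  0.02 -0.05]
```

View pics/e2.png

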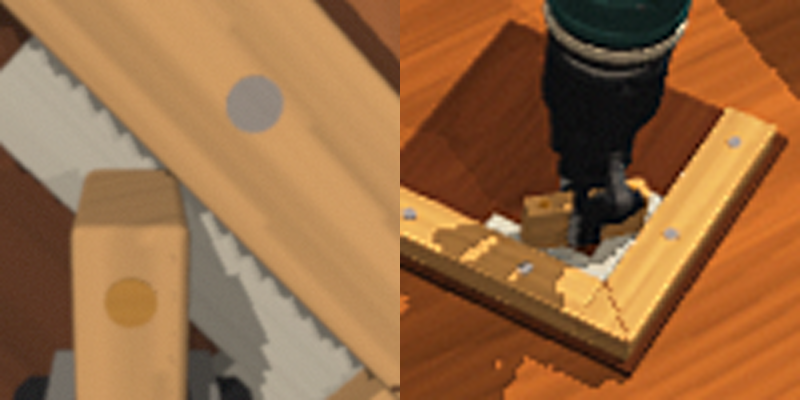

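Call:
servo_tool(commands=[[[0, 0, 0], [-0.004, 0, 0], -1], [[0, -0.004, 0], [-0.008, 0, 0], -1], [[0, -0.004, 0], [-0.008, 0, 0], -1], [[0, -0.004, 0], [-0.008, 0, 0], -1]])

```text
time_s: 14.2
eef_pos: [0.4831, 0.2622, 0.1958]
orientation: [-0.002, 0.821, 0.571, -0.001]
contact_force: [-35.7, 14.4, 27.8]
grip_width: 0.0167
finger_force: 94.8
```

```bash
python3 st.py;python3 -c "
from h import *
print(R.from_matrix(tcpT(arm.read_state())[:3,:3]).as_euler('zyx',degrees=True))"
```

```text
[0.48311046 0.262154   0.19576763] F tool [  1.  -38.5 -27.6] M tool [ 7.5   0.23 -0.08]
[ -69.57948392   -0.21561862 -179.88231994]
```

The tilt is now about 0.2°. The square is held with about 38 N straight into the corner, with almost no sideways force or twist. I'll hand in.

```bash
python3 -c "
from bench import arm
print(arm.finish_job())"
```

```text
the job is handed in; nothing more can be done
None
```

I folded both flaps right back and seated the square flat in the corner of the bars. I handed the job in at about 14 s, still gripping it and pressing it in with about 38 N; no verdict was returned.

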